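# Move the dish stage to the camera and lock it there

## Robot

A 7-joint arm with a two-finger parallel gripper is mounted at the origin on a cart in front of the work surface, level with it; the furniture and walls round the work are solid. World frame = base frame: x ahead of the robot, y to its left, z up, the work surface at z = 0. Lengths are in m, angles in degrees, forces in N, time in s.
With the tool pointing down it reaches from about 0.425 to 0.875 m from the base axis. Payload 4.7 kg.
Tool frame: the origin (TCP) lies midway between the tips of the shut fingers; the grasp point (between the pads) lies 19 mm behind it (env.grip_point_offset is the distance from the TCP to the grasp point, in m); z points along the fingers, y is the line along which they close (so a half turn about z gives the same grasp; the last joint's range is limited). The gripper opens to 87 mm and grips with 3 to 60 N. Pads are 19 mm wide; open, the fingers measure 117 mm over their backs; the gripper's body (75 mm by 190 mm) begins 51 mm behind the grasp point.
Start: joints at [73.745, 18.392, -4.016, 83.108, 1.295, 78.541, -3.26], TCP at [0.191, -0.621, 0.223] pointing down, gripper open.
Joint ranges: [-163.93, 163.93], [-17.29, 119.83], [-79.2, 71.16], [3.27, 140.29], [-89.18, 269.18], [5.43, 117.66], [-154.24, 154.24]. Speed limits (degrees/s): [147.25, 147.25, 180, 180, 180, 180, 180].

## Interface

Orientations are given as [roll, pitch, yaw] about the fixed x, y, z axes, in that order (R = Rz(yaw) Ry(pitch) Rx(roll)).
In Python, from cell import env gives the robot as it stands.
- The arm moves only by the shell command python3 -m jog 'ROWS' [FORCE]. ROWS is JSON, a list of rows, each a list of 7 numbers: the shift along the tool's x, y, z in m, then the turn, a rotation vector about the tool's x, y, z in rad, then the finger opening in m, from 0 to 0.087. A call has 1 to 12 rows; each row shifts and turns the commanded pose from where the row before left it, along the tool's axes as they then stand; what a row does not reach is not made up. A row lasts 1/12 s, in which the tool goes at most 41.7 mm and 7.16 degrees, less where a joint would pass 70% of its speed; a pose out of reach is approached as far as the arm can. A call is refused whole if a number of a shift passes 0.0417 or a number of a turn 0.125, either way. A call with a gripper value outside its range is refused whole. The fingers move at their own pace and stop on an object; FORCE is the grip in N (left out, the last holds). Time passes only in rows, so rows that do not move let the fingers close. It gives the time, the measured TCP pose, the force, the opening and the grip force at its end, in the units of the state.
- env.get_obs(): the state, without advancing time (a new reading comes with each control period).
- env.read_camera(name): name is "scene" or "top" or "wrist"; returns the picture (420x560x3 uint8, blue, green, red); there is no depth.
- env.get_calibration(name): a dict with "fov_y" (degrees; the focal length in pixels is half the picture's height over the tangent of half this angle, whatever the lens; pixels are square), "cx", "cy" (the principal point, pixels), "k1" (the pictures are not rectified: a ray, as slopes to the right and down, at radius r is drawn at 1 + k1 r^2 times it, then the intrinsics apply), "pose" (4x4, takes a point from camera to world coordinates). Camera axes: x right, y up, looking along -z (the intrinsics and any distortion apply to the point x, -y, -z); pixel columns grow to the right and rows downward; lengths in m; the calibration is good to about 2 mm. A picture is of the moment at which its call begins: read the wrist's pose just before it. get_calibration takes no time and is no camera call; for the wrist camera it gives the pose at the moment of the call.
- env.sign_off(): hands the job in; it is judged then, once.
The state is a dict: "time_s": time; "qpos": joint angles; "joint_velocities": joint speeds; "effort": joint torques, N m; "tool_pos": TCP position; "tool_rot": TCP orientation; "force": force on the tool from outside, world axes, zero at the start; "wrist_torque": the same for the moment, N m; "grip_width": finger opening in m; "grasp_force": force on a finger pad.
Only numpy, scipy, OpenCV 4.12 (cv2) and the standard library are available. Lean on these libraries where they do the work, as an engineer would, in place of code of your own. Each camera call takes 0.05 s, during which the arm holds its last target. There are 200 camera calls.

## Task

Bring the culture dish under the camera: pull the black lock knob up and give it a quarter turn so that the stage is free, and slide the stage along its rail into the green viewing zone. Then turn the knob back across the rail, work the stage to and fro until the lock drops into its hidden slot, and push the knob fully home so that the stage is locked at the camera. The dish must stay in its nest and the things lying around must stay where they are.

Things in the scene. Friction and masses are not known exactly. Their poses are not given: they have to be found in the camera images.
- station: Imaging station, fixed on the bench, turned by up to 0.2 rad: grey base plate, x -127 to 143, y -175 to 175 mm in its frame, 12 mm thick. Origin on the bench under its middle; the stage slides along its +y, +x points away from the robot, z up. Lock rail along the front at x = -75 mm, 60 mm wide, top at 54 mm; guide rod at x = +50 mm, top at 48 mm
- viewing_zone (a point): Middle of the green band on the white scale on the rail's front face, 42 mm above the bench; the band is 42 mm long. A red pointer on the stage's front edge runs along the scale: in the band the knob can be turned back. Red mark 120 mm away in -y: the loading place, where the pointer starts. Axes as the station's
- camera (a point): Middle of the black camera's lens ring (60 mm wide), 160 mm above the bench; the slanted camera goes up and back from here to 245 mm, lowest edge 145 mm above the bench. Its 28 mm square post, 241 mm high, stands 68 mm further in y and 26 mm further in x (station's axes); keep clear of both
- stage (a joint): Travel of the aluminium stage along +y, m: 0 at the loading place, where it starts locked; 0.12 at mid green band; end stops -0.004 and 0.15. Friction about 2 N; it stays where left. The second lock slot is at a travel between 0.104 and 0.136, each time elsewhere, hidden in the rail. Stage plate 205 (x -115 to 90) x 150 x 10 mm, top 68 mm above the bench, middle at y = -60 mm + travel
- bolt (a joint): How far the lock knob is pulled up, m: 0 fully home, 0.013 its cross pin rests on the rail floor, 0.018 top stop. Pulling up takes about 5 N. A light spring pulls it down: with the knob across and over a slot it drops by itself to about 0.006; the lock has then caught and the stage stops dead (1.5 mm play each way). It must be pushed on to 0 with about 5 N, and stays there
- knob (a joint): Angle of the lock knob, rad, anticlockwise from above: 0 handle across the rail (red dot, locked), 1.57 along it (green dot, free); stops -0.12 and 1.66; takes 0.1 N m, stays where left. It turns only when pulled up 0.013 or more, and only with the stage at the loading place or at travel 0.099 to 0.141. The stage leaves either place only with the knob beyond 1.25
- knob_grip (a point): Middle of the lock knob's black bar handle, on its upright axis, 112 mm above the bench when home; the frame turns with the knob. Handle 60 mm long (own x axis), 14 thick (y), 24 high. Stage plate 44 mm below. A cross pin under the stem (8 mm thick, 34 long, along the handle) lies in an 11 mm wide, 13 mm deep slot when home; turned along the rail it runs over the slots without catching
- push_flange (a point): Outer face of the upright flange at the stage's trailing (-y) end, mid width, 82 mm above the bench; axes as the station's. Flange 80 mm wide (x), from 58 to 92 mm above the bench: push here to move the stage in +y. A like flange faces +y, 157 mm further in y: push there for -y. Nothing stands beside the flanges
- nest (a point): Middle of the dish nest's floor on the stage, 68 mm above the bench: a black ring, 93 mm inside, 103 mm outside, 5 mm high
- dish: Round culture dish, 88 mm across, 16 mm high, standing loose in the nest; origin at the middle of its underside
- spare_dish: A second dish, 88 mm across, 16 mm high, on the bench left of the station; leave alone
- bench_timer: White bench timer 34 x 68 x 55 mm on the bench left of the station; leave alone
- pen_black: Black-capped marker 130 mm long, 13 mm thick, on the bench right of the station; leave alone
There are look-alikes about, which are no part of the job. Leave any pink or red look-alike of the dish alone.

How it is judged:
By the outcome, as a careful person would: the job done as asked, in the order asked, and still so for the second after the job is handed in, with the robot touching nothing.
It also fails if it takes over 72 s, if anything falls off the work surface, if the arm or the gripper's body presses on something with over 40 N, if the wrist force passes 120 N, or if a joint passes its speed limit or range.

## Working session

There is one attempt and no reset: what is moved stays moved. The work goes in short steps, Python scripts to look and compute and a shell command to move; the robot and the scene stay as the last step left them, time stands still between calls to the robot, and variables do not carry over. Pictures are saved under pics/ and viewed, at most 10 in all, crops included, and the job is handed in when it is done.

```bash
ls; mkdir -p pics
python3 - <<'E'
from cell import env
import cv2,numpy as np
o=env.get_obs();print(o)
for n in("scene","top"):
    cv2.imwrite(f"pics/{n}0.png",env.read_camera(n));print(n,env.get_calibration(n))
E
```

```text
pics
{'time_s': 0.0, 'qpos': array([73.74453643, 18.44037104, -4.0161948 , 83.17671842,  1.29532074,
       78.53948977, -3.25903786]), 'joint_velocities': array([ 0.00260753,  0.04252085, -0.08459781,  0.07923265,  0.05607017,
        0.04751204, -0.12814582]), 'effort': array([ 8.38671731e-04, -4.91281271e+01, -4.03451454e-01, -3.12525022e+01,
       -6.40631374e-02,  4.38586192e-02,  1.65721904e-04]), 'tool_pos': array([ 0.19051985, -0.62086393,  0.22143082]), 'tool_rot': array([-1.79888686e+02,  5.86807436e-03,  1.70669148e+01]), 'force': array([0.72202075, 0.20979774, 0.3402044 ]), 'wrist_torque': array([-0.02176911, -0.01745533,  0.0290445 ]), 'grasp_force': 0.0, 'grip_width': 0.08683721258827085}
scene {'fov_y': 51.75271643434751, 'cx': 279.92631726533716, 'cy': 204.1170131448751, 'k1': -0.056316639902166024, 'pose': array([[-0.76370397,  0.32592512, -0.55725134, -0.14477217],
       [-0.64517638, -0.35532696,  0.67638021,  0.88247707],
       [ 0.02244288,  0.87607966,  0.4816438 ,  0.64960785],
       [ 0.        ,  0.        ,  0.        ,  1.        ]])}
top {'fov_y': 42.95157083732698, 'cx': 280.8571302877486, 'cy': 208.52276398614657, 'k1': -0.04824358450635258, 'pose': array([[-0.01473449,  0.98220981, -0.18720786,  0.22483415],
       [-0.99984543, -0.01626949, -0.00666554,  0.10213251],
       [-0.00959274,  0.18708071,  0.98229771,  1.55509408],
       [ 0.        ,  0.        ,  0.        ,  1.        ]])}
```

View pics/scene0.png

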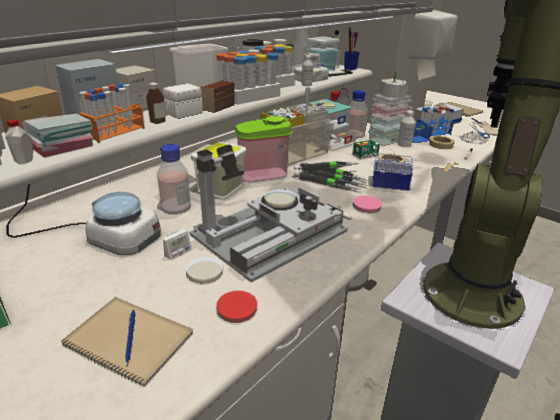

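View pics/top0.png

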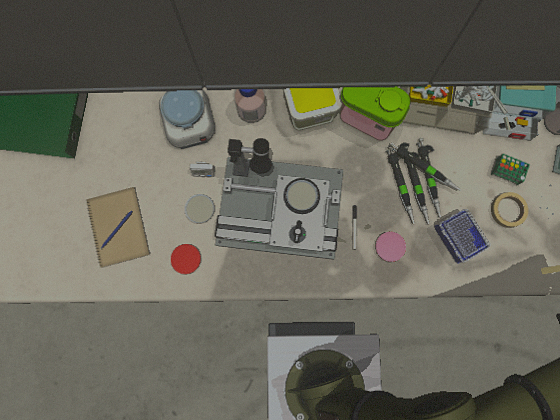

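The scene picture shows the station at about (270,230), with the knob near (308,205). In the top picture the station's base plate spans about (216–342, 155–258), with the knob at (297,232) and the dish at (302,196). I'll enlarge both to get corner pixels.

```bash
cat > h.py <<'E'
import numpy as np,cv2
from cell import env
def K(c):
    f=210/np.tan(np.radians(c["fov_y"])/2); return f
def proj(c,P):
    P=np.atleast_2d(P);T=np.linalg.inv(c["pose"]);q=P@T[:3,:3].T+T[:3,3]
    s=np.c_[q[:,0]/-q[:,2],-q[:,1]/-q[:,2]];r2=(s**2).sum(1,keepdims=True)
    return s*(1+c["k1"]*r2)*K(c)+[c["cx"],c["cy"]]
def back(c,uv,z):
    d=(np.array(uv,float)-[c["cx"],c["cy"]])/K(c);s=d.copy()
    for _ in range(20): s=d/(1+c["k1"]*(s@s))
    v=c["pose"][:3,:3]@[s[0],-s[1],-1];o=c["pose"][:3,3]
    return o+v*(z-o[2])/v[2]
def st(p,P):  # p=(x,y,th) station -> world
    P=np.atleast_2d(P).astype(float);c,s=np.cos(p[2]),np.sin(p[2])
    return np.c_[p[0]+c*P[:,0]-s*P[:,1],p[1]+s*P[:,0]+c*P[:,1],P[:,2]]
E
python3 - <<'E'
import cv2
a=cv2.imread("pics/top0.png")[135:270,200:360]
cv2.imwrite("pics/topc.png",cv2.resize(a,None,fx=4.4,fy=4.4,interpolation=cv2.INTER_CUBIC))
a=cv2.imread("pics/scene0.png")[135:280,180:355]
cv2.imwrite("pics/scenec.png",cv2.resize(a,None,fx=4,fy=4,interpolation=cv2.INTER_CUBIC))
E
```

```text
(no output)
```

View pics/topc.png

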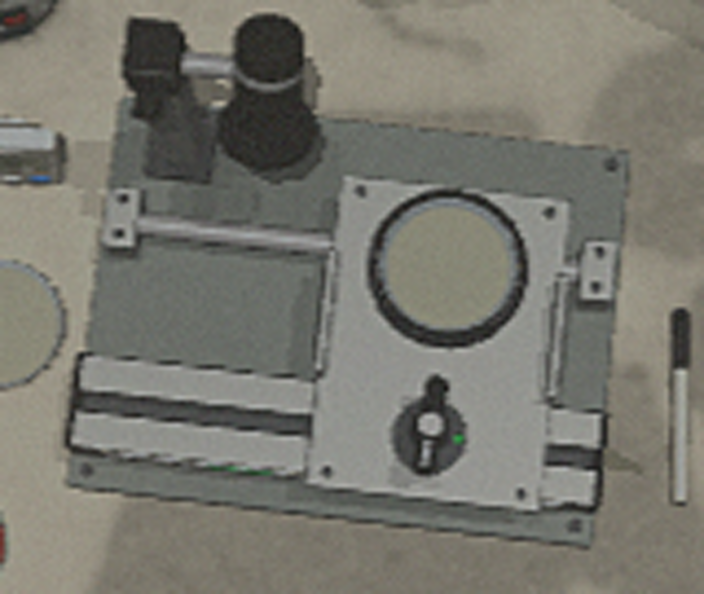

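View pics/scenec.png

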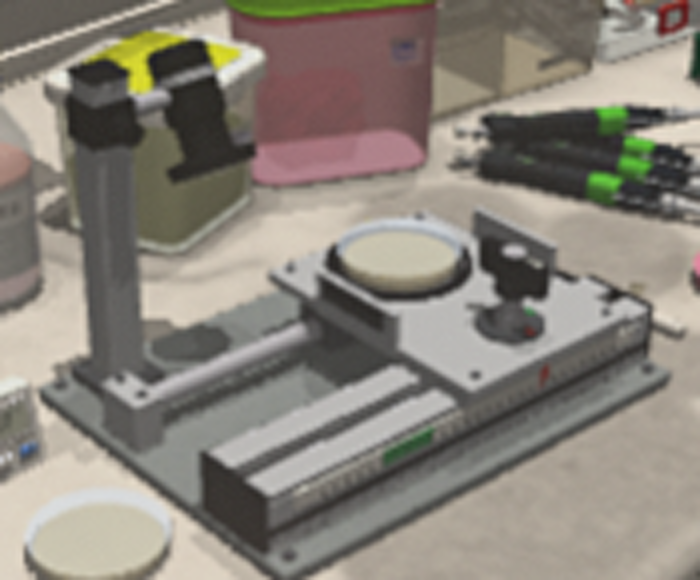

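The top crop shows the base corners at about (65,487), (590,548) and (628,150). The stage corners are at (307,485), (541,508), (343,178) and (569,202), the knob at (431,425) and the dish at (447,268). The scene crop shows the base corners at (282,578), (42,393) and (668,375), the green band at (410,446) and the pointer at (545,375). Next I'll fit the station pose.

```bash
cat > fit.py <<'E'
from h import *
from scipy.optimize import least_squares
ct,cs=env.get_calibration("top"),env.get_calibration("scene")
T=[((65,487),(-127,175,12)),((590,548),(-127,-175,12)),((628,150),(143,-175,12)),((307,485),(-115,15,68)),((541,508),(-115,-135,68)),((343,178),(90,15,68)),((569,202),(90,-135,68))]
S=[((282,578),(-127,175,12)),((42,393),(143,175,12)),((668,375),(-127,-175,12)),((475,388),(-115,15,68)),((650,310),(-115,-135,68)),((410,446),(-105,60,42))]
ti=np.array([t[0] for t in T])/4.4+[200,135];tP=np.array([t[1] for t in T])/1e3
si=np.array([t[0] for t in S])/4.+[180,135];sP=np.array([t[1] for t in S])/1e3
def r(p,which="ts"):
    o=[]
    if "t" in which:o.append((proj(ct,st(p,tP))-ti).ravel())
    if "s" in which:o.append((proj(cs,st(p,sP))-si).ravel())
    return np.concatenate(o)
for w in("t","s","ts"):
    q=least_squares(r,[.6,.1,-.1],args=(w,),loss="soft_l1");print(w,q.x.round(4));
print(r(q.x).reshape(-1,2).round(1).tolist())
p=q.x
def inv(P): d=P[:2]-p[:2];c,s=np.cos(p[2]),np.sin(p[2]);return (np.array([c*d[0]+s*d[1],-s*d[0]+c*d[1]])*1e3).round(1)
t=lambda u,z:inv(back(ct,np.array(u)/4.4+[200,135],z));s=lambda u,z:inv(back(cs,np.array(u)/4.+[180,135],z))
print("dish",t((447,268),.078),"knob tip front/back",t((437,385),.124),t((427,468),.124),"hub",t((431,425),.13))
print("flangeL",t((330,250),.092),t((318,375),.092),"R",t((565,275),.092),t((552,395),.092))
print("scene flangeL",s((320,275),.092),s((400,325),.092),"R",s((475,212),.092),s((555,255),.092),"pointer",s((545,375),.042))
np.save("p.npy",p)
k=st(p,[-.075,-.06,.112]);f=st(p,[0,-.1385,.082]);print("knob world",k,"flange",f,"cam/green",st(p,[-.105,.06,.042]), "yaw deg",np.degrees(p[2]),"reach",np.hypot(*k[0,:2]))
E
python3 fit.py
```

```text
t [ 0.5155  0.1168 -0.1266]
s [ 0.509   0.1175 -0.1391]
ts [ 0.5138  0.117  -0.1238]
[[0.1, 0.9], [0.7, 0.0], [0.2, 0.5], [-0.4, 0.9], [-0.3, 1.4], [-0.6, 0.0], [0.1, -0.0], [1.2, -0.9], [-1.8, -2.0], [0.9, -1.9], [-0.9, 0.0], [-5.4, 0.1], [-0.8, -0.9]]
dish [ 35.6 -60.1] knob tip front/back [-48.5 -61.1] [-100.5  -60.3] hub [-74.6 -60. ]
flangeL [36.2 15.4] [-44.9  14. ] R [  36.  -135.1] [ -41.8 -134.1]
scene flangeL [24.9 20.2] [-58.4  24.3] R [  24.4 -125.6] [ -57.9 -121.2] pointer [-107.2  -63.1]
knob world [[0.43198269 0.06667521 0.112     ]] flange [[ 0.49671206 -0.02048761  0.082     ]] cam/green [[0.41703477 0.18946186 0.042     ]] yaw deg -7.095270942685636 reach 0.43709796227955067
```

The fit agrees with the given sizes: the knob lands at station (-75,-60), the dish at y=-60, and the flange around x≈-3. Next is the move to above the knob, turning the tool so its x follows station x and its y follows minus station y.

```bash
python3 -m jog '[[0,0,0,0,0,0.105,0.087],[0,0,0,0,0,0.105,0.087],[0,0,0,0,0,0.105,0.087],[0,0,0,0,0,0.106,0.087],[0.035,0,0,0,0,0,0.087],[0.04,0,0,0,0,0,0.087],[0.04,0,0,0,0,0,0.087],[0.04,-0.02,0,0,0,0,0.087],[0.04,-0.03,0,0,0,0,0.087],[0,-0.033,0,0,0,0,0.087],[0,-0.033,0,0,0,0,0.087],[0,-0.033,0,0,0,0,0.087]]'
cat > where.py <<'E'
from h import *
import sys
p=np.load("p.npy") if len(sys.argv)<2 else None
def w():
    o=env.get_obs();d=o["tool_pos"][:2]-p[:2];c,s=np.cos(p[2]),np.sin(p[2])
    print("t",round(o["time_s"],2),"station mm",((c*d[0]+s*d[1])*1e3).round(1),((-s*d[0]+c*d[1])*1e3).round(1),"z",(o["tool_pos"][2]*1e3).round(1),"rot",o["tool_rot"].round(1),"yaw-th",(o["tool_rot"][2]-np.degrees(p[2])).round(1),"F",o["force"].round(1),"w",o["grip_width"].round(4),"g",round(float(o["grasp_force"]),1),"q7",o["qpos"][6].round(0))
w()
E
python3 where.py
```

```text
time_s: 1.1
tool_pos: [0.3931, -0.5006, 0.2211]
tool_rot: [-179.9, 0.1, -7.0]
force: [0.6, 0.1, -0.3]
grip_width: 0.0874
grasp_force: 0.0Traceback (most recent call last):
  File "where.py", line 7, in <module>
    w()
    ~^^
  File "where.py", line 6, in w
    print("t",round(o["time_s"],2),"station mm",((c*d[0]+s*d[1])*1e3).round(1),((-s*d[0]+c*d[1])*1e3).round(1),"z",(o["tool_pos"][2]*1e3).round(1),"rot",o["tool_rot"].round(1),"yaw-th",(o["tool_rot"][2]-np.degrees(p[2])).round(1),"F",o["force"].round(1),"w",o["grip_width"].round(4),"g",round(float(o["grasp_force"]),1),"q7",o["qpos"][6].round(0))
                                                                                                                                                                                                                                                                  ^^^^^^^^^^^^^^^^^^^^^
AttributeError: 'float' object has no attribute 'round'
```

```bash
sed -i 's/o\["grip_width"\].round(4)/round(float(o["grip_width"]),4)/' where.py
python3 -m jog '[[0,-0.035,0,0,0,0,0.087],[0,-0.036,0,0,0,0,0.087],[0,-0.036,0,0,0,0,0.087],[0,-0.036,0,0,0,0,0.087],[0,-0.036,0,0,0,0,0.087],[0,-0.036,0,0,0,0,0.087],[0,-0.036,0,0,0,0,0.087],[0,-0.036,0,0,0,0,0.087],[0,-0.036,0,0,0,0,0.087],[0,-0.036,0,0,0,0,0.087],[0,-0.036,0,0,0,0,0.087],[0,-0.036,0,0,0,0,0.087]]' >/dev/null
python3 -m jog '[[0,-0.036,0,0,0,0,0.087],[0,-0.035,0,0,0,0,0.087],[0,-0.035,0,0,0,0,0.087],[-0.01,-0.03,0,0,0,0,0.087],[-0.011,0,0,0,0,0,0.087],[-0.01,0,0,0,0,0,0.087],[0,0,0,0,0,0,0.087],[0,0,0,0,0,0,0.087]]'
python3 where.py
python3 - <<'E'
from h import *
import pickle
c=env.get_calibration("wrist");im=env.read_camera("wrist");pickle.dump(c,open("w1.pkl","wb"));cv2.imwrite("pics/w1.png",im)
p=np.load("p.npy");print("expected knob px",proj(c,st(p,[[-.075,-.06,.124],[-.045,-.06,.124],[-.105,-.06,.124]])).round())
E
```

```text
time_s: 2.77
tool_pos: [0.4312, 0.0636, 0.2224]
tool_rot: [180.0, -0.0, -7.1]
force: [0.2, 0.1, -0.0]
grip_width: 0.0873
grasp_force: 0.0
t 2.77 station mm -75.4 -63.1 z 222.4 rot [180.   -0.   -7.1] yaw-th 0.0 F [ 0.2  0.1 -0. ] w 0.0873 g 0.0 q7 -104.0
expected knob px [[278. 211.]
 [278. 171.]
 [278. 248.]]
```

View pics/w1.png

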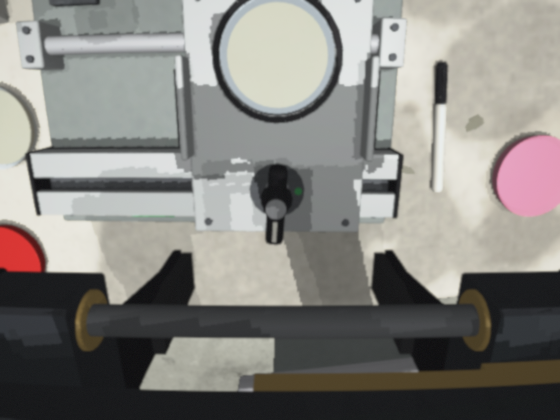

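The wrist view shows the handle from (278,165) to (275,243). That is within about 4 mm of the prediction, slightly towards +x and +y. The hand's wide side runs along the closing line, as assumed. I'll go down and grip.

```bash
python3 -m jog '[[0.002,-0.004,0.02,0,0,0,0.087],[0,0,0.025,0,0,0,0.087],[0,0,0.025,0,0,0,0.087],[0,0,0.02,0,0,0,0.087],[0,0,0.02,0,0,0,0.087],[0,0,0.02,0,0,0,0.087],[0,0,0,0,0,0,0.087],[0,0,0,0,0,0,0.01],[0,0,0,0,0,0,0.01],[0,0,0,0,0,0,0.01],[0,0,0,0,0,0,0.01],[0,0,0,0,0,0,0.01]]' 30 >/dev/null
python3 -m jog '[[0,0,0,0,0,0,0.01],[0,0,0,0,0,0,0.01],[0,0,0,0,0,0,0.01],[0,0,0,0,0,0,0.01]]' ;python3 where.py
```

```text
time_s: 4.15
tool_pos: [0.4338, 0.0675, 0.0926]
tool_rot: [180.0, -0.0, -7.1]
force: [-0.2, 0.6, -0.2]
grip_width: 0.035
grasp_force: 0.0
t 4.15 station mm -73.3 -58.9 z 92.6 rot [180.   -0.   -7.1] yaw-th 0.0 F [-0.2  0.6 -0.2] w 0.035 g 0.0 q7 -109.0
```

```bash
python3 -m jog '[[0,0,0,0,0,0,0.01],[0,0,0,0,0,0,0.01],[0,0,0,0,0,0,0.01],[0,0,0,0,0,0,0.01],[0,0,0,0,0,0,0.01],[0,0,0,0,0,0,0.01]]' ;python3 where.py
```

```text
time_s: 4.65
tool_pos: [0.4338, 0.0677, 0.0925]
tool_rot: [-180.0, 0.0, -7.1]
force: [0.2, 1.0, 0.4]
grip_width: 0.0238
grasp_force: 30.0
t 4.65 station mm -73.3 -58.8 z 92.5 rot [-180.     0.    -7.1] yaw-th 0.0 F [0.2 1.  0.4] w 0.0238 g 30.0 q7 -109.0
```

The width is 23.8 mm, not the handle's 14 mm, so the fingertips are probably on a collar below the bar. I'll open, go up 6 mm and close again.

```bash
python3 -m jog '[[0,0,0,0,0,0,0.035],[0,0,0,0,0,0,0.035],[0,0,-0.003,0,0,0,0.035],[0,0,-0.004,0,0,0,0.035],[0,0,0,0,0,0,0.005],[0,0,0,0,0,0,0.005],[0,0,0,0,0,0,0.005],[0,0,0,0,0,0,0.005],[0,0,0,0,0,0,0.005],[0,0,0,0,0,0,0.005],[0,0,0,0,0,0,0.005],[0,0,0,0,0,0,0.005]]' ;python3 where.py
python3 - <<'E'
from h import *
cv2.imwrite("pics/w2.png",env.read_camera("wrist"))
E
```

```text
time_s: 5.65
tool_pos: [0.4347, 0.0677, 0.1012]
tool_rot: [180.0, -0.1, -7.1]
force: [-2.7, -0.3, 11.1]
grip_width: 0.0138
grasp_force: 35.9
t 5.65 station mm -72.4 -58.6 z 101.2 rot [ 1.8e+02 -1.0e-01 -7.1e+00] yaw-th 0.0 F [-2.7 -0.3 11.1] w 0.0138 g 35.9 q7 -109.0
```

View pics/w2.png

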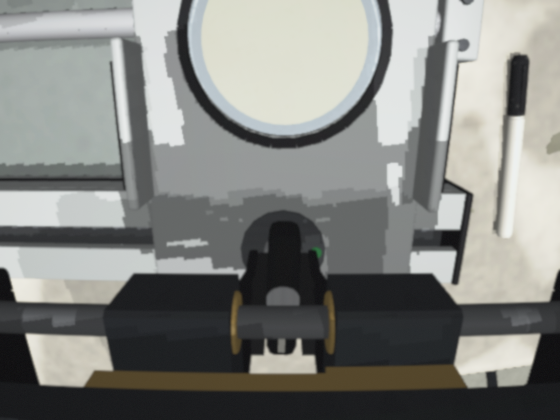

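The handle (about (283,225) to (283,350)) now sits between the pads at 13.8 mm. Now I'll pull it up.

```bash
python3 -m jog '[[0,0,0,0,0,0,0.005],[0,0,0,0,0,0,0.005],[0,0,-0.004,0,0,0,0.005],[0,0,-0.004,0,0,0,0.005],[0,0,-0.004,0,0,0,0.005],[0,0,-0.004,0,0,0,0.005],[0,0,0,0,0,0,0.005],[0,0,0,0,0,0,0.005]]' 45 ;python3 where.py
```

```text
time_s: 6.37
tool_pos: [0.4342, 0.0676, 0.1158]
tool_rot: [-180.0, -0.1, -7.1]
force: [3.9, 0.7, -4.1]
grip_width: 0.0139
grasp_force: 49.7
t 6.37 station mm -72.9 -58.8 z 115.8 rot [-1.8e+02 -1.0e-01 -7.1e+00] yaw-th 0.0 F [ 3.9  0.7 -4.1] w 0.0139 g 49.7 q7 -108.0
```

```bash
python3 -m jog '[[0,0,-0.001,0,0,-0.06,0.005],[0,0,0,0,0,-0.08,0.005],[0,0,0,0,0,-0.08,0.005],[0,0,0,0,0,-0.08,0.005],[0,0,0,0,0,0,0.005]]' ;python3 where.py; python3 -c "
from cell import env;print(env.get_obs()['wrist_torque'])"
```

```text
time_s: 6.78
tool_pos: [0.434, 0.0676, 0.1163]
tool_rot: [-180.0, -0.0, 10.2]
force: [4.2, 1.0, -6.2]
grip_width: 0.014
grasp_force: 49.7
t 6.78 station mm -73.1 -58.8 z 116.3 rot [-180.    -0.    10.2] yaw-th 17.3 F [ 4.2  1.  -6.2] w 0.014 g 49.7 q7 -91.0
[ 0.18244286 -1.1679144   0.01379151]
```

```bash
python3 -m jog '[[0,0,0,0,0,-0.106,0.005],[0,0,0,0,0,-0.106,0.005],[0,0,0,0,0,-0.106,0.005],[0,0,0,0,0,-0.106,0.005],[0,0,0,0,0,-0.106,0.005],[0,0,0,0,0,-0.106,0.005],[0,0,0,0,0,-0.106,0.005],[0,0,0,0,0,-0.106,0.005],[0,0,0,0,0,-0.106,0.005],[0,0,0,0,0,-0.106,0.005],[0,0,0,0,0,-0.106,0.005],[0,0,0,0,0,-0.106,0.005]]'>/dev/null
python3 -m jog '[[0,0,0,0,0,0,0.005],[0,0,0,0,0,0,0.005],[0,0,0,0,0,0,0.005]]';python3 where.py; python3 -c "
from cell import env;print(env.get_obs()['wrist_torque'])"
```

```text
time_s: 8.03
tool_pos: [0.4319, 0.0678, 0.1157]
tool_rot: [-179.8, 0.0, 82.8]
force: [-3.4, 2.4, -3.3]
grip_width: 0.0136
grasp_force: 50.1
t 8.03 station mm -75.3 -58.9 z 115.7 rot [-179.8    0.    82.8] yaw-th 89.9 F [-3.4  2.4 -3.3] w 0.0136 g 50.1 q7 -18.0
[0.59008342 0.58570405 0.06555486]
```

```bash
python3 -m jog '[[0,0,0,0,0,0,0.04],[0,0,0,0,0,0,0.04],[0,0,0,0,0,0,0.04],[0,0,0,0,0,0,0.06],[0,0,-0.015,0,0,0,0.087],[0,0,-0.02,0,0,0,0.087],[0,0,-0.01,0,0,-0.12,0.087],[0,0,0,0,0,-0.12,0.087],[0,0,0,0,0,-0.12,0.087],[0,0,0,0,0,-0.12,0.087],[0,0,0,0,0,-0.12,0.087],[0,0,0,0,0,-0.12,0.087]]'>/dev/null
python3 -m jog '[[0,0,0,0,0,-0.12,0.087],[0,0,0,0,0,-0.12,0.087],[0,0,0,0,0,-0.12,0.087],[0,0,0,0,0,-0.12,0.087],[0,0,0,0,0,-0.12,0.087],[0,0,0,0,0,-0.12,0.087],[0,0,0,0,0,-0.13,0.087],[0,0,0,0,0,0,0.087],[0,0,0,0,0,0,0.087]]';
python3 -m jog '[[0,0,0,0,0,-0.12,0.087],[0,0,0,0,0,-0.12,0.087],[0,0,0,0,0,-0.12,0.087],[0,0,0,0,0,-0.12,0.087],[0,0,0,0,0,-0.12,0.087],[0,0,0,0,0,-0.12,0.087],[0,0,0,0,0,-0.12,0.087],[0,0,0,0,0,0,0.087],[0,0,0,0,0,0,0.087]]';python3 where.py;python3 - <<'E'
from h import *
cv2.imwrite("pics/w3.png",env.read_camera("wrist"))
E
```

```text
time_s: 9.78
tool_pos: [0.4344, 0.0674, 0.162]
tool_rot: [-180.0, 0.1, 172.2]
force: [0.5, -0.1, 0.6]
grip_width: 0.0871
grasp_force: 0.0
t 9.78 station mm -72.7 -59.0 z 162.0 rot [-1.800e+02  1.000e-01  1.722e+02] yaw-th 179.3 F [ 0.5 -0.1  0.6] w 0.0871 g 0.0 q7 73.0out of range: a turn must lie within [-0.125, 0.125]
```

View pics/w3.png

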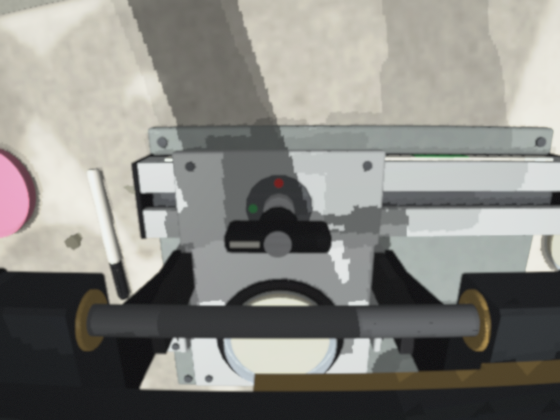

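The view shows the handle lying along the rail, from (226,237) to (330,237), midway between the open fingers. I'll go down over its ends and close.

```bash
python3 -m jog '[[0.002,0,0.018,0,0,0,0.087],[0,0,0.018,0,0,0,0.087],[0,0,0.018,0,0,0,0.087],[0,0,0,0,0,0,0.05],[0,0,0,0,0,0,0.05],[0,0,0,0,0,0,0.05],[0,0,0,0,0,0,0.05],[0,0,0,0,0,0,0.05],[0,0,0,0,0,0,0.05],[0,0,0,0,0,0,0.05],[0,0,0,0,0,0,0.05],[0,0,0,0,0,0,0.05]]' 20;python3 where.py
```

```text
time_s: 10.83
tool_pos: [0.4327, 0.0677, 0.1085]
tool_rot: [-180.0, 0.1, 172.4]
force: [-0.9, -1.2, 6.4]
grip_width: 0.0598
grasp_force: 20.0
t 10.83 station mm -74.4 -58.9 z 108.5 rot [-1.800e+02  1.000e-01  1.724e+02] yaw-th 179.5 F [-0.9 -1.2  6.4] w 0.0598 g 20.0 q7 71.0
```

```bash
python3 -m jog '[[0,0.004,0,0,0,0,0.05],[0,0.008,0,0,0,0,0.05],[0,0.008,0,0,0,0,0.05],[0,0,0,0,0,0,0.05]]';python3 where.py
```

```text
time_s: 11.17
tool_pos: [0.4355, 0.0889, 0.1085]
tool_rot: [179.9, 0.1, 172.4]
force: [-2.1, 2.9, 5.7]
grip_width: 0.0596
grasp_force: 20.0
t 11.17 station mm -74.3 -37.6 z 108.5 rot [1.799e+02 1.000e-01 1.724e+02] yaw-th 179.5 F [-2.1  2.9  5.7] w 0.0596 g 20.0 q7 68.0
```

It slides freely, with the stage following and little force. On to mid band.

```bash
python3 -m jog '[[0,0.008,0,0,0,0,0.05],[0,0.009,0,0,0,0,0.05],[0,0.01,0,0,0,0,0.05],[0,0.01,0,0,0,0,0.05],[0,0.01,0,0,0,0,0.05],[0,0.01,0,0,0,0,0.05],[0,0.01,0,0,0,0,0.05],[0,0.01,0,0,0,0,0.05],[0,0.01,0,0,0,0,0.05],[0,0.008,0,0,0,0,0.05],[0,0.003,0,0,0,0,0.05],[0,0,0,0,0,0,0.05]]';python3 where.py;python3 - <<'E'
from h import *
im=env.read_camera("scene");cv2.imwrite("pics/s2.png",cv2.resize(im[135:280,180:355],None,fx=4,fy=4,interpolation=cv2.INTER_CUBIC))
E
```

```text
time_s: 12.17
tool_pos: [0.4483, 0.1861, 0.1084]
tool_rot: [179.9, 0.1, 172.5]
force: [-0.4, 1.1, 4.6]
grip_width: 0.0598
grasp_force: 20.0
t 12.17 station mm -73.6 60.5 z 108.4 rot [1.799e+02 1.000e-01 1.725e+02] yaw-th 179.5 F [-0.4  1.1  4.6] w 0.0598 g 20.0 q7 53.0
```

View pics/s2.png

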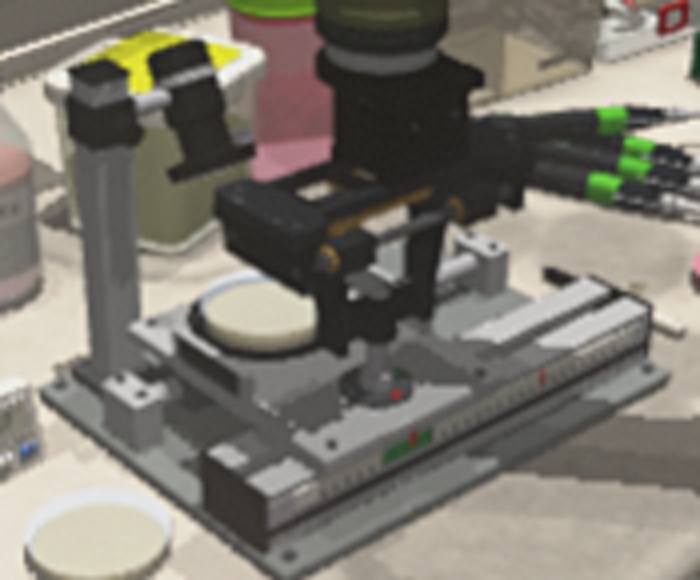

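The pointer sits in the green band at about (413,438), and the camera and hand are clear of each other. Now I'll lift slightly and turn the handle back half way by its ends.

```bash
python3 -m jog '[[0,0,0,0,0,0,0.05],[0,0,-0.0015,0,0,0,0.05],[0,0,-0.0015,0,0,0,0.05],[0,0,0,0,0,0.08,0.05],[0,0,0,0,0,0.1,0.05],[0,0,0,0,0,0.1,0.05],[0,0,0,0,0,0.1,0.05],[0,0,0,0,0,0.1,0.05],[0,0,0,0,0,0.1,0.05],[0,0,0,0,0,0.1,0.05],[0,0,0,0,0,0.1,0.05],[0,0,0,0,0,0,0.05]]' 40;python3 where.py;  python3 -c "
from cell import env;print(env.get_obs()['wrist_torque'])"
```

```text
time_s: 13.22
tool_pos: [0.4475, 0.184, 0.1099]
tool_rot: [-180.0, 0.0, 127.5]
force: [3.1, -0.9, -5.6]
grip_width: 0.0596
grasp_force: 40.0
t 13.22 station mm -74.1 58.3 z 109.9 rot [-180.     0.   127.5] yaw-th 134.6 F [ 3.1 -0.9 -5.6] w 0.0596 g 40.0 q7 9.0
[-0.08650453 -1.06550103 -0.06502344]
```

```bash
python3 -m jog '[[0,0,0,0,0,0,0.087],[0,0,0,0,0,0,0.087],[0,0,0,0,0,0,0.087],[0,0,0,0,0,0,0.087],[0,0,0,0,0,0,0.087],[0,0,-0.004,0,0,-0.1,0.087],[0,0,0,0,0,-0.12,0.087],[0,0,0,0,0,-0.12,0.087],[0,0,0,0,0,-0.12,0.087],[0,0,0,0,0,-0.12,0.087],[0,0,0,0,0,-0.12,0.087],[0,0,0,0,0,-0.12,0.087]]' ;python3 where.py
python3 -m jog '[[0,0,0,0,0,-0.12,0.087],[0,0,0,0,0,-0.12,0.087],[0,0,0,0,0,-0.12,0.087],[0,0,0,0,0,-0.12,0.087],[0,0,0,0,0,-0.12,0.087],[0,0,0,0,0,-0.12,0.087],[0,0,0,0,0,-0.03,0.087],[0,0,0,0,0,0,0.087]]'; python3 where.py;python3 - <<'E'
from h import *
cv2.imwrite("pics/w4.png",env.read_camera("wrist"))
E
```

```text
time_s: 14.22
tool_pos: [0.4473, 0.1849, 0.1146]
tool_rot: [-180.0, -0.0, 175.1]
force: [0.4, 0.2, 0.7]
grip_width: 0.0871
grasp_force: 0.0
t 14.22 station mm -74.4 59.2 z 114.6 rot [-180.    -0.   175.1] yaw-th 182.2 F [0.4 0.2 0.7] w 0.0871 g 0.0 q7 56.0
time_s: 14.88
tool_pos: [0.4473, 0.1849, 0.1146]
tool_rot: [180.0, -0.0, -142.3]
force: [-0.8, 0.2, 0.2]
grip_width: 0.087
grasp_force: 0.0
t 14.88 station mm -74.4 59.2 z 114.6 rot [ 180.    -0.  -142.3] yaw-th -135.2 F [-0.8  0.2  0.2] w 0.087 g 0.0 q7 99.0
```

View pics/w4.png

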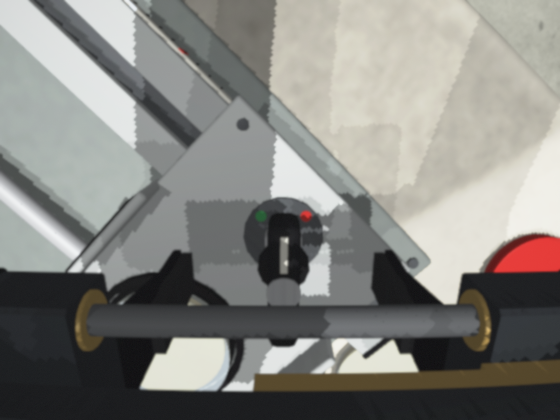

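The handle stands at 45°, running up the picture from (285,215) to (285,340), so it is square between the pads. I'll close on its sides, lift slightly, and turn the remaining 45°.

```bash
python3 -m jog '[[0,0,0,0,0,0,0.005],[0,0,0,0,0,0,0.005],[0,0,0,0,0,0,0.005],[0,0,0,0,0,0,0.005],[0,0,0,0,0,0,0.005],[0,0,0,0,0,0,0.005],[0,0,0,0,0,0,0.005],[0,0,0,0,0,0,0.005],[0,0,0,0,0,0,0.005],[0,0,0,0,0,0,0.005],[0,0,0,0,0,0,0.005],[0,0,0,0,0,0,0.005]]' 35 >/dev/null
python3 -m jog '[[0,0,0,0,0,0,0.005],[0,0,0,0,0,0,0.005],[0,0,0,0,0,0,0.005],[0,0,0,0,0,0,0.005],[0,0,0,0,0,0,0.005]]';python3 where.py
```

```text
time_s: 16.35
tool_pos: [0.4473, 0.1849, 0.1145]
tool_rot: [180.0, -0.0, -142.3]
force: [-1.0, 0.9, 0.0]
grip_width: 0.0138
grasp_force: 35.0
t 16.35 station mm -74.4 59.2 z 114.5 rot [ 180.    -0.  -142.3] yaw-th -135.2 F [-1.   0.9  0. ] w 0.0138 g 35.0 q7 99.0
```

```bash
python3 -m jog '[[0,0,-0.0015,0,0,0,0.005],[0,0,-0.0015,0,0,0,0.005],[0,0,0,0,0,0.08,0.005],[0,0,0,0,0,0.1,0.005],[0,0,0,0,0,0.1,0.005],[0,0,0,0,0,0.1,0.005],[0,0,0,0,0,0.1,0.005],[0,0,0,0,0,0.1,0.005],[0,0,0,0,0,0.1,0.005],[0,0,0,0,0,0.1,0.005],[0,0,0,0,0,0.01,0.005],[0,0,0,0,0,0,0.005]]';python3 where.py; python3 -c "
from cell import env;print(env.get_obs()['wrist_torque'])"
```

```text
time_s: 17.35
tool_pos: [0.4472, 0.1843, 0.1168]
tool_rot: [-180.0, -0.0, 172.5]
force: [2.0, -0.0, -9.5]
grip_width: 0.0139
grasp_force: 35.0
t 17.35 station mm -74.5 58.6 z 116.8 rot [-180.    -0.   172.5] yaw-th 179.6 F [ 2.  -0.  -9.5] w 0.0139 g 35.0 q7 54.0
[ 0.15486725 -0.59286149 -0.00754901]
```

The handle is across the rail again. I'll open to a loose straddle so the knob can drop, and work the stage towards +y slowly.

```bash
python3 -m jog '[[0,0,0,0,0,0,0.023],[0,0,0,0,0,0,0.023],[0,0,0.002,0,0,0,0.023],[0,0.002,0,0,0,0,0.023],[0,0.002,0,0,0,0,0.023],[0,0.0015,0,0,0,0,0.023],[0,0.0015,0,0,0,0,0.023],[0,0.0015,0,0,0,0,0.023],[0,0.0015,0,0,0,0,0.023],[0,0.0015,0,0,0,0,0.023],[0,0.0015,0,0,0,0,0.023],[0,0,0,0,0,0,0.023]]';python3 where.py
```

```text
time_s: 18.35
tool_pos: [0.4488, 0.1922, 0.1155]
tool_rot: [-179.5, -0.1, 172.3]
force: [-3.3, -12.7, 8.8]
grip_width: 0.0231
grasp_force: 6.7
t 18.35 station mm -73.8 66.6 z 115.5 rot [-1.795e+02 -1.000e-01  1.723e+02] yaw-th 179.3 F [ -3.3 -12.7   8.8] w 0.0231 g 6.7 q7 52.0
```

A firm stop came at travel of about 121, so the lock may have caught. I'll check by pushing the other way.

```bash
python3 -m jog '[[0,-0.005,0,0,0,0,0.023],[0,-0.003,0,0,0,0,0.023],[0,-0.003,0,0,0,0,0.023],[0,0,0,0,0,0,0.023]]';python3 where.py
python3 -m jog '[[0,-0.002,0,0,0,0,0.023],[0,-0.002,0,0,0,0,0.023],[0,-0.0015,0,0,0,0,0.023],[0,-0.0015,0,0,0,0,0.023],[0,-0.0015,0,0,0,0,0.023],[0,-0.0015,0,0,0,0,0.023],[0,-0.0015,0,0,0,0,0.023],[0,-0.001,0,0,0,0,0.023],[0,0,0,0,0,0,0.023]]';python3 where.py
```

```text
time_s: 18.68
tool_pos: [0.4477, 0.1869, 0.1155]
tool_rot: [180.0, 0.0, 172.4]
force: [0.1, -0.6, -0.3]
grip_width: 0.0229
grasp_force: 0.0
t 18.68 station mm -74.3 61.3 z 115.5 rot [180.    0.  172.4] yaw-th 179.5 F [ 0.1 -0.6 -0.3] w 0.0229 g 0.0 q7 54.0
time_s: 19.43
tool_pos: [0.4464, 0.1785, 0.1156]
tool_rot: [179.6, 0.1, 172.5]
force: [2.4, 9.7, -5.6]
grip_width: 0.0232
grasp_force: 5.2
t 19.43 station mm -74.5 52.7 z 115.6 rot [1.796e+02 1.000e-01 1.725e+02] yaw-th 179.6 F [ 2.4  9.7 -5.6] w 0.0232 g 5.2 q7 55.0
```

Both directions stop dead within a few mm, so the lock has caught at travel of about 119 mm. I'll centre, rise, shut the fingers, and push the knob home from above.

```bash
python3 -m jog '[[0,0.006,0,0,0,0,0.023],[0,0.005,0,0,0,0,0.023],[0,0,0,0,0,0,0.03],[0,0,-0.02,0,0,0,0.03],[0,0,-0.02,0,0,0,0],[0,0,0,0,0,0,0],[0,0,0,0,0,0,0],[0,0,0,0,0,0,0],[0,0,0,0,0,0,0],[0,0,0,0,0,0,0],[0,0,0,0,0,0,0]]' >/dev/null;python3 where.py
python3 -m jog '[[0,0,0.01,0,0,0,0],[0,0,0.008,0,0,0,0],[0,0,0.003,0,0,0,0],[0,0,0.002,0,0,0,0],[0,0,0,0,0,0,0]]' ;python3 where.py
```

```text
t 20.35 station mm -74.7 59.3 z 154.8 rot [-1.800e+02 -1.000e-01  1.724e+02] yaw-th 179.5 F [-0.6  0.2 -0.1] w 0.0014 g 0.0 q7 55.0
time_s: 20.77
tool_pos: [0.447, 0.1851, 0.1316]
tool_rot: [-180.0, -0.1, 172.4]
force: [0.3, -1.1, 0.5]
grip_width: 0.0006
grasp_force: 0.0
t 20.77 station mm -74.8 59.4 z 131.6 rot [-1.800e+02 -1.000e-01  1.724e+02] yaw-th 179.5 F [ 0.3 -1.1  0.5] w 0.0006 g 0.0 q7 55.0
```

No contact yet at 131.6 mm, so the knob has dropped. Pushing on down.

```bash
python3 -m jog '[[0,0,0.002,0,0,0,0],[0,0,0.002,0,0,0,0],[0,0,0.002,0,0,0,0],[0,0,0.002,0,0,0,0],[0,0,0.002,0,0,0,0],[0,0,0,0,0,0,0]]' ;python3 where.py
```

```text
time_s: 21.27
tool_pos: [0.4481, 0.186, 0.1242]
tool_rot: [180.0, 0.1, 172.4]
force: [-2.9, -0.8, 11.6]
grip_width: 0.0003
grasp_force: 5.9
t 21.27 station mm -73.7 60.4 z 124.2 rot [1.800e+02 1.000e-01 1.724e+02] yaw-th 179.5 F [-2.9 -0.8 11.6] w 0.0003 g 5.9 q7 54.0
```

```bash
python3 -m jog '[[0,0,0.002,0,0,0,0],[0,0,0.001,0,0,0,0],[0,0,0,0,0,0,0],[0,0,0,0,0,0,0]]' ;python3 where.py
python3 -m jog '[[0,0,-0.02,0,0,0,0],[0,0,-0.03,0,0,0,0],[0,0,-0.04,0,0,0,0],[-0.0,-0.0,-0.04,0,0,0,0],[0.0,-0.02,0,0,0,0,0],[0.0,-0.04,0,0,0,0,0],[0.0,-0.04,0,0,0,0,0],[0,-0.04,0,0,0,0,0],[0,-0.04,0,0,0,0,0],[0,-0.03,0,0,0,0,0],[0,0,0,0,0,0,0]]';python3 where.py
python3 - <<'E'
from h import *
a=env.read_camera("scene")[135:280,180:355];b=env.read_camera("top")[135:270,200:360]
a=cv2.resize(a,(400,331),interpolation=cv2.INTER_CUBIC);b=cv2.resize(b,(392,331),interpolation=cv2.INTER_CUBIC)
cv2.imwrite("pics/end.png",np.hstack([a,b]))
E
```

```text
time_s: 21.6
tool_pos: [0.4489, 0.1876, 0.124]
tool_rot: [179.9, 0.2, 172.4]
force: [-8.1, -1.2, 27.4]
grip_width: 0.0003
grasp_force: 13.7
t 21.6 station mm -73.1 62.1 z 124.0 rot [179.9   0.2 172.4] yaw-th 179.5 F [-8.1 -1.2 27.4] w 0.0003 g 13.7 q7 54.0
time_s: 22.52
tool_pos: [0.4185, -0.0298, 0.2492]
tool_rot: [-179.9, -0.0, 171.8]
force: [0.6, -0.2, 0.5]
grip_width: 0.0001
grasp_force: 0.0
t 22.52 station mm -76.5 -157.4 z 249.2 rot [-179.9   -0.   171.8] yaw-th 178.9 F [ 0.6 -0.2  0.5] w 0.0001 g 0.0 q7 86.0
```

View pics/end.png

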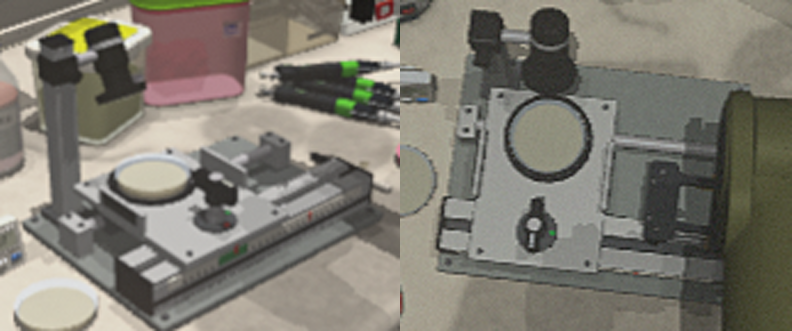

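The final pictures show the pointer in the green band at (235,250). The handle is across the rail at (535,230), with its top at 124 mm and hard under 27 N, which is the home height. The dish is in its nest at (548,138), and the timer, spare dish and pen look undisturbed. Nothing is touching the robot, so I'll hand in.

```bash
python3 -c "
from cell import env;print(env.sign_off())"
```

```text
the job is handed in; nothing more can be done
None
```

The stage is in the green viewing zone at a travel of about 119 mm and locked with the knob fully home; the dish is still in its nest, and I handed the job in at about 22.6 s.

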